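# Check a tin's lid with the spring gauge

### The job

First set the tin upright and fully home in the round well of the gauging nest and let go of it. Then draw the spring gauge out of its slanted stand and hold it upright, with its tip inside the small ring drawn on the tin's lid, pressed down gently so that the spring stem is about half way in and never driven up to its stop. Finish while still holding the gauge there, and leave the other jars and tins where they stand.

Things in the scene. Friction and masses are not known exactly. Their poses are not given: they have to be found in the camera images.
- tin: Food tin, an upright cylinder 57 mm in diameter and 72 mm high, 0.13 to 0.26 kg, with a flat steel lid. Origin: centre of its underside; z up. Anywhere in front of the robot, any yaw. It is the only round metal tin on the table.
- lid_spot (a point): Middle of the small drawn ring (12 mm inside diameter, black line with a dot in its centre) on the tin's lid: on the top surface, 72 mm above the tin's underside and 12 mm from the lid's centre towards the tin's own +x. It moves with the tin.
- nest: Gauging nest, fixed: grey square block 96 x 96 x 34 mm with four cap screws (heads 2.5 mm higher) and a round blind well in its middle, 60.3 mm in diameter, 22 mm deep, 2 mm chamfer; a tin fully home has its underside 12 mm and its lid 84 mm above the table. Origin: centre of the block's underside; z up. To the left or right of the tin, the gauge stand being on the other side.
- gauge_stand: Gauge stand, fixed: black base 100 x 74 x 8 mm with a steel sleeve (outside 32 mm, bore 25 mm, 30 mm long) between two cheeks. The sleeve leans 20 degrees from vertical, upper end towards the stand's own -x (roughly towards the robot). Origin: underside of the base, straight below the centre of the sleeve's rim; z up.
- stand_rim (a point): Centre of the sleeve's upper rim, 70 mm above the table.
- gauge: Spring gauge, loose, 0.13 kg, in the stand's sleeve with its collar on the rim, so leaning 20 degrees; draw it 60 mm out along its z (tip to handle). Origin: centre of the collar's underside. Along z: collar, 35 mm round, 0 to 6 mm; grey handle, 30 mm in x by 26 mm in y, flat faces (grip across y), 6 to 76 mm; barrel, 22 mm round, 0 to -40 mm; stem to -56 mm. Small black display on the -x face.
- gauge_tip (a point): Round end of the gauge's stem (stem 6 mm in diameter), on the gauge's axis, 56 mm below the gauge's origin when the stem is out; it moves with the stem.
- stem (a joint): How far the spring stem is pushed into the gauge, m: 0 = fully out, 0.012 = against its stop. Spring: 0.8 N to start moving, then 250 N/m (2.3 N half way in).
- cinnamon_jar: Bystander, loose: jar with pale cap, 56 mm in diameter, 111 mm high, behind the tin. Origin at its underside.
- tall_jar: Bystander, loose: slim jar, 43 mm in diameter, 104 mm high, behind the tin. Origin at its underside.
- short_jar_a: Bystander, loose: small jar, 40 mm in diameter, 65 mm high, nearer the robot, on the left. Origin at its underside.
- short_jar_b: Bystander, loose: small jar, 39 mm in diameter, 59 mm high, nearer the robot, on the right. Origin at its underside.
- oblong_tin: Bystander, loose: small oblong box-shaped tin, 36 x 56 x 67 mm, at the far left. Origin at its underside.
- squat_jar: Bystander, loose: squat wide jar, 88 x 90 x 71 mm, at the far right. Origin at its underside.

How it is judged:
By the outcome, as a careful person would: the job done as asked, in the order asked, and still so for the second after the job is handed in, while the arm keeps its last pose, push and grip.
It also fails if it takes over 64 s, if anything falls off the work surface, if the arm or the gripper's body presses on something with over 40 N, if the wrist force passes 120 N, or if a joint passes its speed limit or range.

### The arm

A 6-joint arm with a two-finger parallel gripper is mounted at the origin on a cart in front of the work surface, level with it; the furniture and walls round the work are solid. World frame = base frame: x ahead of the robot, y to its left, z up, the work surface at z = 0. Lengths are in m, angles in degrees, forces in N, time in s.
With the tool pointing down it reaches from about 0.4 to 0.825 m from the base axis. Payload 7 kg.
Tool frame: the origin (TCP) lies at the very end of the fingers, on their centre line; the grasp point (between the pads) lies 19 mm behind it; z points along the fingers, y is the line along which they close (so a half turn about z gives the same grasp; the last joint's range is limited). The gripper opens to 88 mm and grips with 3 to 60 N. Pads are 19 mm wide; open, the fingers measure 130 mm over their backs; the gripper's body (78 mm by 193 mm) begins 47 mm behind the grasp point.
Start: joints at [-56.774, 20.546, 0.682, 0, -70.136, -16.507], TCP at [0.194, -0.646, 0.227] pointing down, gripper open.
Joint ranges: [-176.03, 176.03], [-82.01, 121.73], [-58.28, 71.71], [-173.87, 95.51], [-174.79, -0.11], [-173.66, 173.66]. Speed limits (degrees/s): [136.94, 136.94, 172.46, 180, 180, 180].

### API

Orientations are given as [roll, pitch, yaw] about the fixed x, y, z axes, in that order (R = Rz(yaw) Ry(pitch) Rx(roll)).
In Python, from plant import ctrl, cams, workorder gives the robot as it stands.
- The arm moves only by the tool play_rows, never from a script. Its argument "motion" is a list of rows, each an object of numbers: "x", "y", "z": the shift along the tool's x, y, z normalised to -1 to 1, where 1 is 0.025 m; "rx", "ry", "rz": the turn, a rotation vector about the tool's x, y, z normalised to -1 to 1, where 1 is 4 degrees. A call has 1 to 20 rows; each row shifts and turns the commanded pose from where the row before left it, along the tool's axes as they then stand; what a row does not reach is not made up. A row lasts 1/8 s, in which the tool goes at most 62.5 mm and 10.7 degrees, less where a joint would pass 70% of its speed; a pose out of reach is approached as far as the arm can. A call with a number of a shift or a turn outside -1 to 1 is refused whole. A call with a gripper value outside its range is refused whole. "fingers" is the opening, from -1 (shut) to 1 (fully open), set as the call begins (left out, the last holds). The fingers move at their own pace and stop on an object; the grip force is fixed at half the most. Time passes only in rows, so rows that do not move let the fingers close. It gives the time, the measured TCP pose, the force, the opening and the grip force at its end, in the units of the state.
- ctrl.get_obs(): the state, without advancing time (a new reading comes with each control period).
- cams.snapshot(name): name is "side" or "top"; returns the picture (384x512x3 uint8, blue, green, red); there is no depth.
- cams.get_calibration(name): a dict with "vertical_fov" (degrees; the focal length in pixels is half the picture's height over the tangent of half this angle, whatever the lens; pixels are square), "cx", "cy" (the principal point, pixels), "position" and "rotation" of the camera in the world. Camera axes: x right, y up, looking along -z (the intrinsics and any distortion apply to the point x, -y, -z); pixel columns grow to the right and rows downward; lengths in m; the calibration is good to about 2 mm. A picture is of the moment at which its call begins. get_calibration takes no time and is no camera call.
- workorder.close_job(): hands the job in; it is judged then, once.
The state is a dict: "clock": time; "joint_pos": joint angles; "qvel": joint speeds; "tau": joint torques, N m; "tool_pos": TCP position; "orientation": TCP orientation; "force": force on the tool from outside, world axes, zero at the start; "moment": the same for the moment, N m; "opening": finger opening in m; "gripper_force": force on a finger pad.
Only numpy, scipy, OpenCV 4.12 (cv2) and the standard library are available. Lean on these libraries where they do the work, as an engineer would, in place of code of your own. Each camera call takes 0.05 s, during which the arm holds its last target. There are 200 camera calls.

## Working session

There is one attempt and no reset: what is moved stays moved. The work goes in short steps, Python scripts to look and compute and a tool call to move; the robot and the scene stay as the last step left them, time stands still between calls to the robot, and variables do not carry over. Pictures are saved under pics/ and viewed, at most 10 in all, crops included, and the job is handed in when it is done.

Besides the shell and the picture viewer there is one more tool, called by a JSON object that holds its "name" and its "arguments". play_rows: Moves the arm, as the interface text tells. Its arguments: {"type":"object","properties":{"motion":{"type":"array"},"fingers":{"type":"number"}},"required":["motion"]}

```bash
mkdir -p pics; ls; python3 - <<'E'
from plant import ctrl,cams
import cv2,json
print(ctrl.get_obs())
for n in("side","top"):
    print(cams.get_calibration(n)); cv2.imwrite(f"pics/{n}0.png",cams.snapshot(n))
E
```

```text
pics
{'clock': 0.0, 'joint_pos': array([-5.67756514e+01,  2.05913924e+01,  6.34520817e-01, -1.95839804e-02,
       -7.01377195e+01, -1.65078271e+01]), 'qvel': array([ 0.06030535, -0.0273353 ,  0.00069866,  0.0014848 ,  0.00968682,
       -0.08961092]), 'tau': array([-3.32726904e-04, -5.82720315e+01,  2.93063164e+01,  6.99743226e+00,
        6.98520264e-03, -1.29624932e-04]), 'tool_pos': array([ 0.19399266, -0.64600715,  0.22563055]), 'orientation': array([ 1.79904076e+02, -9.22880771e-03, -1.63290140e+02]), 'force': array([ 0.60347729,  0.12147095, -0.2798208 ]), 'moment': array([0.03419058, 0.00748327, 0.00256377]), 'gripper_force': 0.0, 'opening': 0.08756819631090361}
{'vertical_fov': 47.57330785585172, 'cx': 259.3364707851839, 'cy': 193.02196525202362, 'position': array([0.0032755 , 0.86176133, 0.94650282]), 'rotation': array([  50.12052984,   -0.76183754, -148.69318137])}
{'vertical_fov': 53.53206447913172, 'cx': 257.2822057018137, 'cy': 193.59900843298811, 'position': array([0.37810581, 0.01821716, 1.10847006]), 'rotation': array([  8.27313968,  -1.0978512 , -91.64777091])}
```

```bash
python3 - <<'E'
import cv2
for n in("side","top"):
    a=cv2.imread(f"pics/{n}0.png"); cv2.imwrite(f"pics/{n}0b.png",cv2.resize(a,(768,576),interpolation=cv2.INTER_CUBIC))
E
```

```text
(no output)
```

View pics/top0b.png

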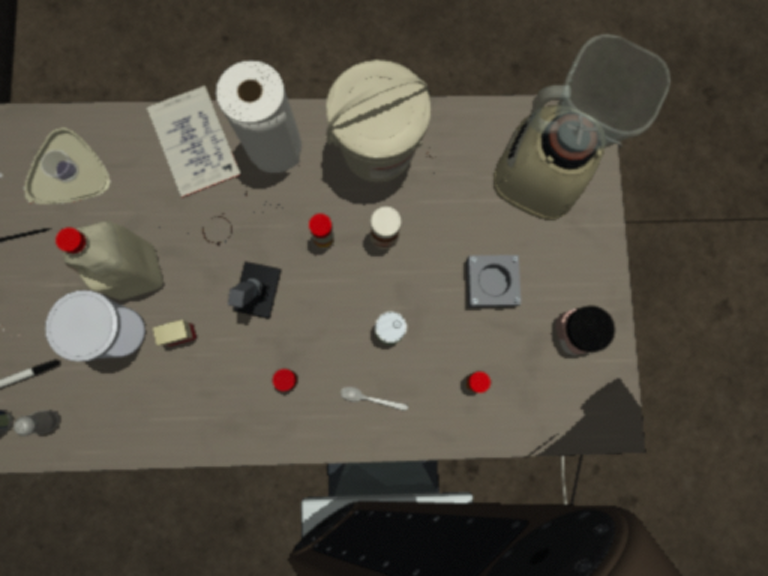

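View pics/side0b.png

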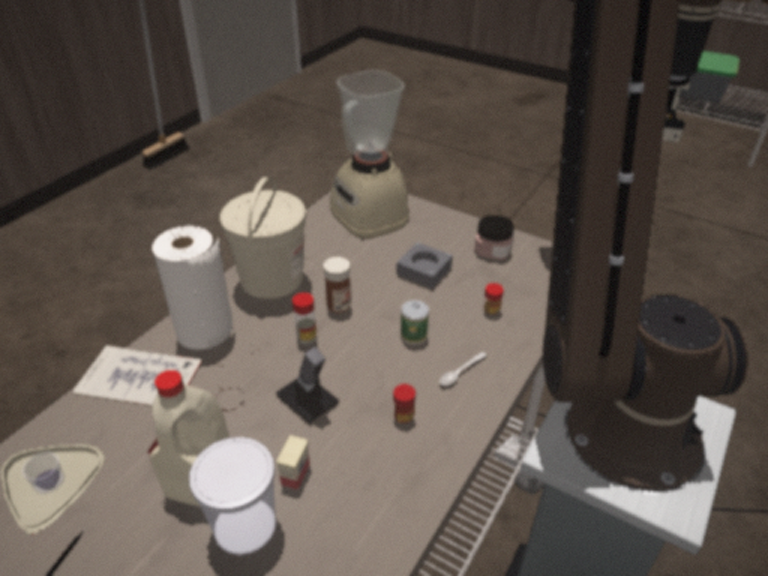

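The top picture shows the tin at about (390,328), the nest at (494,281) and the stand with the gauge at (255,290), all in 1.5x pixels. I'll take enlarged crops.

```bash
cat > h.py <<'E'
import numpy as np,cv2
from scipy.spatial.transform import Rotation as R
from plant import ctrl,cams
def cal(n):
    c=cams.get_calibration(n); f=192/np.tan(np.radians(c['vertical_fov']/2))
    return f,c['cx'],c['cy'],np.array(c['position']),R.from_euler('xyz',c['rotation'],degrees=True).as_matrix()
def px2w(n,u,v,z):
    f,cx,cy,p,M=cal(n); d=M@np.array([(u-cx)/f,-(v-cy)/f,-1]); return p+d*(z-p[2])/d[2]
def w2px(n,P):
    f,cx,cy,p,M=cal(n); q=(np.atleast_2d(P)-p)@M; return np.c_[cx+f*q[:,0]/-q[:,2],cy-f*q[:,1]/-q[:,2]]
def crop(img,u0,v0,w,h,s,step=10):
    c=cv2.resize(img[v0:v0+h,u0:u0+w],None,fx=s,fy=s,interpolation=cv2.INTER_CUBIC)
    for k in range(0,w,step): cv2.line(c,(k*s,0),(k*s,6),(0,255,255),1); cv2.putText(c,str(u0+k),(k*s,16),0,.3,(0,255,255),1)
    for k in range(0,h,step): cv2.line(c,(0,k*s),(6,k*s),(0,255,255),1); cv2.putText(c,str(v0+k),(8,k*s+4),0,.3,(0,255,255),1)
    return c
E
python3 - <<'E'
from h import *
t=cv2.imread("pics/top0.png"); s=cv2.imread("pics/side0.png")
a=np.hstack([crop(t,140,165,66,50,6),crop(t,305,165,50,50,6)[:, :300]])
b=np.hstack([crop(t,240,200,40,40,7),crop(s,180,222,56,40,7)[:, :]])
w=max(a.shape[1],b.shape[1]); pad=lambda x:cv2.copyMakeBorder(x,0,0,0,w-x.shape[1],0)
o=np.vstack([pad(a),pad(b)]);print(o.shape);cv2.imwrite("pics/c1.png",o)
E
```

```text
(580, 696, 3)
```

View pics/c1.png

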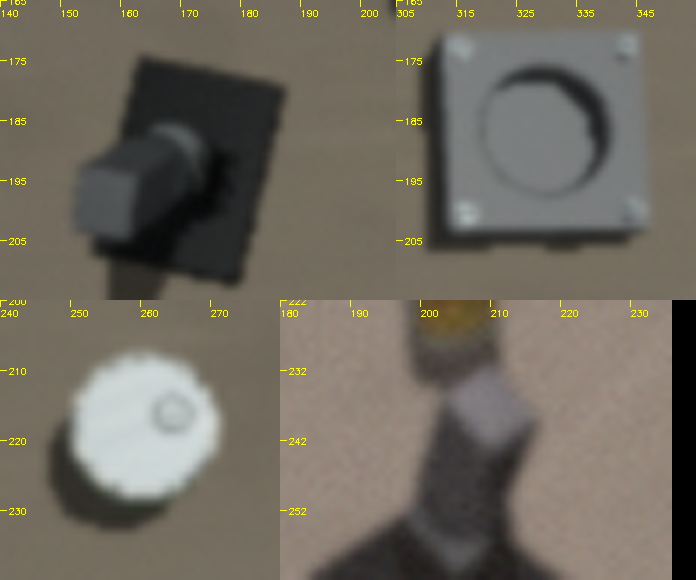

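```bash
python3 - <<'E'
from h import *
from scipy.optimize import least_squares
t=px2w('top',260.2,217.4,.072);sp=px2w('top',264.3,215.7,.072);print('tin',t,'spot',sp,np.linalg.norm(sp-t),np.degrees(np.arctan2(*(sp-t)[1::-1])))
print('tin dia',np.linalg.norm(px2w('top',249.6,217.4,.072)-px2w('top',270.9,217.4,.072)))
n=px2w('top',329.6,186.6,.034);print('nest',n)
c=[px2w('top',305+(a+.5)/6-.5,165+(b+.5)/6-.5,.034) for a,b in((50,33),(245,30),(252,228),(52,233))];
print([np.linalg.norm(c[i]-c[i-1]) for i in range(4)],np.mean(c,0))
b=np.array([px2w('top',140+(a+.5)/6-.5,165+(v+.5)/6-.5,.008) for a,v in((143,55),(287,88),(240,287),(92,253))])
print('base',b,b.mean(0),[np.linalg.norm(b[i]-b[i-1]) for i in range(4)])
d=(b[0]-b[3]+b[1]-b[2]);yw=np.arctan2(d[1],d[0]);print('standyaw',np.degrees(yw))
P=np.array([[140+(a+.5)/6-.5,165+(v+.5)/6-.5] for a,v in((80,170),(135,162),(132,242),(75,230))])
S=np.array([[180+(a-280+.5)/7-.5,222+(v-300+.5)/7-.5] for a,v in((450,398),(490,368),(540,416),(497,450))])
def pts(x,y,yaw):
    M=R.from_euler('yz',[-20,np.degrees(yaw)],degrees=True).as_matrix() if 0 else R.from_euler('z',yaw).as_matrix()@R.from_euler('y',-20,degrees=True).as_matrix()
    L=np.array([[-15,13,76],[15,13,76],[15,-13,76],[-15,-13,76]])/1e3
    return np.array([x,y,.07])+L@M.T
p=b.mean(0); print('pred top',w2px('top',pts(p[0],p[1],yw)),'meas',P);print('pred side',w2px('side',pts(p[0],p[1],yw)),S)
for nm,Q in(('top',P),('side',S)):
    best=min((least_squares(lambda q:(w2px(nm,pts(q[0],q[1],yw))-np.roll(Q,k,0)).ravel(),[p[0],p[1]]) for k in range(4)),key=lambda r:r.cost);print(nm,best.x,best.cost)
# circle centres in side view prediction
print('side pred tin top, nest well',w2px('side',[t,n,sp])*1.5)
E
```

```text
tin [ 0.4624266  -0.01204239  0.072     ] spot [ 0.46676761 -0.0233734   0.072     ] 0.01213409151894184 -69.03771311723723
tin dia 0.058117432213812
nest [ 0.5486163  -0.21504454  0.034     ]
[np.float64(0.09689033783661537), np.float64(0.0943385012382522), np.float64(0.096122507849463), np.float64(0.09557697673593794)] [ 0.54945968 -0.21496287  0.034     ]
base [[0.60336894 0.26584352 0.008     ]
 [0.58522161 0.19581945 0.008     ]
 [0.48838208 0.21861    0.008     ]
 [0.50674641 0.28967078 0.008     ]] [0.54592976 0.24248594 0.008     ] [np.float64(0.09951709349437368), np.float64(0.0723373774021174), np.float64(0.09948519598361406), np.float64(0.07339538743345679)]
standyaw -13.54806458888831
pred top [[152.43894465 199.73340554]
 [154.14229572 188.47509122]
 [164.10652713 190.58591852]
 [162.34059987 201.83442244]] meas [[152.91666667 192.91666667]
 [162.08333333 191.58333333]
 [161.58333333 204.91666667]
 [152.08333333 202.91666667]]
pred side [[207.09610963 241.76728617]
 [199.77800866 233.30143062]
 [207.5666863  228.32966661]
 [214.85071953 236.65047509]] [[203.85714286 235.57142857]
 [209.57142857 231.28571429]
 [216.71428571 238.14285714]
 [210.57142857 243.        ]]
top [0.53846502 0.24519268] 3.832939891721748
side [0.53550787 0.24427781] 2.828348054919293
side pred tin top, nest well [[413.86495803 309.37515137]
 [424.2664867  259.0383828 ]
 [414.76618098 305.47847531]]
```

{"name": "play_rows", "arguments": {"motion": [{"rz": 0.835}, {"rz": 0.835}, {"rz": 0.835}, {"rz": 0.835}, {"rz": 0.835}, {"x": -0.38, "y": 0.9, "z": 0.1}, {"x": -0.38, "y": 0.9, "z": 0.1}, {"x": -0.38, "y": 0.9, "z": 0.1}, {"x": -0.38, "y": 0.9, "z": 0.1}, {"x": -0.38, "y": 0.9, "z": 0.1}, {"x": -0.38, "y": 0.9, "z": 0.1}, {"x": -0.38, "y": 0.9, "z": 0.1}, {"x": -0.38, "y": 0.9, "z": 0.1}, {"x": -0.38, "y": 0.9, "z": 0.1}, {"x": -0.38, "y": 0.9, "z": 0.1}, {"x": -0.38, "y": 0.9, "z": 0.1}, {"x": -0.38, "y": 0.9, "z": 0.1}, {"x": -0.38, "y": 0.9, "z": 0.1}, {"x": -0.38, "y": 0.9, "z": 0.1}, {"x": -0.38, "y": 0.9, "z": 0.1}], "fingers": 1}}

```text
$.motion[0]: bad value
```

{"name": "play_rows", "arguments": {"motion": [{"x": -0.38, "y": 0.9, "z": 0.15}, {"x": -0.38, "y": 0.9, "z": 0.15}, {"x": -0.38, "y": 0.9, "z": 0.15}, {"x": -0.38, "y": 0.9, "z": 0.15}, {"x": -0.38, "y": 0.9, "z": 0.15}, {"x": -0.38, "y": 0.9, "z": 0.15}, {"x": -0.38, "y": 0.9, "z": 0.15}, {"x": -0.38, "y": 0.9, "z": 0.15}, {"x": -0.38, "y": 0.9, "z": 0.15}, {"x": -0.38, "y": 0.9, "z": 0.15}, {"x": -0.38, "y": 0.9, "z": 0.15}, {"x": -0.38, "y": 0.9, "z": 0.15}, {"x": -0.38, "y": 0.9, "z": 0.15}, {}, {}]}}

```text
$.motion[0]: bad value
```

{"name": "play_rows", "arguments": {"motion": [{"x": 0, "y": 0, "z": 0, "rx": 0, "ry": 0, "rz": 0.835}, {"x": 0, "y": 0, "z": 0, "rx": 0, "ry": 0, "rz": 0.835}, {"x": 0, "y": 0, "z": 0, "rx": 0, "ry": 0, "rz": 0.835}, {"x": 0, "y": 0, "z": 0, "rx": 0, "ry": 0, "rz": 0.835}, {"x": 0, "y": 0, "z": 0, "rx": 0, "ry": 0, "rz": 0.835}], "fingers": 1}}

```text
clock: 0.72
tool_pos: [0.1941, -0.6462, 0.226]
orientation: [179.9, -0.0, 179.9]
force: [0.5, -0.6, -0.1]
opening: 0.0875
gripper_force: 0.0
```

{"name": "play_rows", "arguments": {"motion": [{"x": -0.38, "y": 0.9, "z": 0.1, "rx": 0, "ry": 0, "rz": 0}, {"x": -0.38, "y": 0.9, "z": 0.1, "rx": 0, "ry": 0, "rz": 0}, {"x": -0.38, "y": 0.9, "z": 0.1, "rx": 0, "ry": 0, "rz": 0}, {"x": -0.38, "y": 0.9, "z": 0.1, "rx": 0, "ry": 0, "rz": 0}, {"x": -0.38, "y": 0.9, "z": 0.1, "rx": 0, "ry": 0, "rz": 0}, {"x": -0.38, "y": 0.9, "z": 0.1, "rx": 0, "ry": 0, "rz": 0}, {"x": -0.38, "y": 0.9, "z": 0.1, "rx": 0, "ry": 0, "rz": 0}, {"x": -0.38, "y": 0.9, "z": 0.1, "rx": 0, "ry": 0, "rz": 0}, {"x": -0.38, "y": 0.9, "z": 0.1, "rx": 0, "ry": 0, "rz": 0}, {"x": -0.38, "y": 0.9, "z": 0.1, "rx": 0, "ry": 0, "rz": 0}, {"x": -0.38, "y": 0.9, "z": 0.1, "rx": 0, "ry": 0, "rz": 0}, {"x": -0.38, "y": 0.9, "z": 0.1, "rx": 0, "ry": 0, "rz": 0}, {"x": -0.38, "y": 0.9, "z": 0.1, "rx": 0, "ry": 0, "rz": 0}, {"x": -0.38, "y": 0.9, "z": 0.1, "rx": 0, "ry": 0, "rz": 0}]}}

```text
clock: 2.48
tool_pos: [0.3271, -0.3305, 0.1913]
orientation: [180.0, -0.0, -180.0]
force: [-0.3, -0.9, 0.6]
opening: 0.0876
gripper_force: 0.0
```

{"name": "play_rows", "arguments": {"motion": [{"x": -0.38, "y": 0.9, "z": 0.15, "rx": 0, "ry": 0, "rz": 0}, {"x": -0.38, "y": 0.9, "z": 0.15, "rx": 0, "ry": 0, "rz": 0}, {"x": -0.38, "y": 0.9, "z": 0.15, "rx": 0, "ry": 0, "rz": 0}, {"x": -0.38, "y": 0.9, "z": 0.15, "rx": 0, "ry": 0, "rz": 0}, {"x": -0.38, "y": 0.9, "z": 0.15, "rx": 0, "ry": 0, "rz": 0}, {"x": -0.38, "y": 0.9, "z": 0.15, "rx": 0, "ry": 0, "rz": 0}, {"x": -0.38, "y": 0.9, "z": 0.15, "rx": 0, "ry": 0, "rz": 0}, {"x": -0.38, "y": 0.9, "z": 0.15, "rx": 0, "ry": 0, "rz": 0}, {"x": -0.38, "y": 0.9, "z": 0.15, "rx": 0, "ry": 0, "rz": 0}, {"x": -0.38, "y": 0.9, "z": 0.15, "rx": 0, "ry": 0, "rz": 0}, {"x": -0.38, "y": 0.9, "z": 0.15, "rx": 0, "ry": 0, "rz": 0}, {"x": -0.38, "y": 0.9, "z": 0.15, "rx": 0, "ry": 0, "rz": 0}, {"x": -0.38, "y": 0.9, "z": 0.15, "rx": 0, "ry": 0, "rz": 0}, {"x": -0.38, "y": 0.9, "z": 0.15, "rx": 0, "ry": 0, "rz": 0}, {"x": 0, "y": 0, "z": 0, "rx": 0, "ry": 0, "rz": 0}]}}

```text
clock: 4.35
tool_pos: [0.4601, -0.0154, 0.1386]
orientation: [-180.0, -0.0, -179.9]
force: [-0.8, 0.0, -0.4]
opening: 0.0873
gripper_force: 0.0
```

{"name": "play_rows", "arguments": {"motion": [{"x": -0.09, "y": 0.14, "z": 0.7, "rx": 0, "ry": 0, "rz": 0}, {"x": 0, "y": 0, "z": 0.8, "rx": 0, "ry": 0, "rz": 0}, {"x": 0, "y": 0, "z": 0.8, "rx": 0, "ry": 0, "rz": 0}, {"x": 0, "y": 0, "z": 0.8, "rx": 0, "ry": 0, "rz": 0}, {"x": 0, "y": 0, "z": 0.8, "rx": 0, "ry": 0, "rz": 0}, {"x": 0, "y": 0, "z": 0, "rx": 0, "ry": 0, "rz": 0}]}}

```text
clock: 5.1
tool_pos: [0.4608, -0.0138, 0.0405]
orientation: [-179.9, -0.2, 180.0]
force: [-0.2, -0.2, 1.0]
opening: 0.0876
gripper_force: 0.0
```

{"name": "play_rows", "arguments": {"motion": [{"x": 0, "y": 0, "z": 0, "rx": 0, "ry": 0, "rz": 0}, {"x": 0, "y": 0, "z": 0, "rx": 0, "ry": 0, "rz": 0}, {"x": 0, "y": 0, "z": 0, "rx": 0, "ry": 0, "rz": 0}, {"x": 0, "y": 0, "z": 0, "rx": 0, "ry": 0, "rz": 0}, {"x": 0, "y": 0, "z": 0, "rx": 0, "ry": 0, "rz": 0}, {"x": 0, "y": 0, "z": 0, "rx": 0, "ry": 0, "rz": 0}], "fingers": -1}}

```text
clock: 5.85
tool_pos: [0.4624, -0.0129, 0.042]
orientation: [-180.0, 0.0, -180.0]
force: [-2.1, -1.0, 5.7]
opening: 0.0568
gripper_force: 30.0
```

{"name": "play_rows", "arguments": {"motion": [{"x": 0, "y": 0, "z": -0.5, "rx": 0, "ry": 0, "rz": 0}, {"x": 0, "y": 0, "z": -0.8, "rx": 0, "ry": 0, "rz": 0}, {"x": 0, "y": 0, "z": -0.8, "rx": 0, "ry": 0, "rz": 0}, {"x": -0.2, "y": -0.44, "z": -0.3, "rx": 0, "ry": 0, "rz": 0}, {"x": -0.38, "y": -0.9, "z": 0, "rx": 0, "ry": 0, "rz": 0}, {"x": -0.38, "y": -0.9, "z": 0, "rx": 0, "ry": 0, "rz": 0}, {"x": -0.38, "y": -0.9, "z": 0, "rx": 0, "ry": 0, "rz": 0}, {"x": -0.38, "y": -0.9, "z": 0, "rx": 0, "ry": 0, "rz": 0}, {"x": -0.38, "y": -0.9, "z": 0, "rx": 0, "ry": 0, "rz": 0}, {"x": -0.38, "y": -0.9, "z": 0, "rx": 0, "ry": 0, "rz": 0}, {"x": -0.38, "y": -0.9, "z": 0, "rx": 0, "ry": 0, "rz": 0}, {"x": -0.38, "y": -0.9, "z": 0, "rx": 0, "ry": 0, "rz": 0}, {"x": -0.2, "y": -0.44, "z": 0, "rx": 0, "ry": 0, "rz": 0}, {"x": 0, "y": 0, "z": 0, "rx": 0, "ry": 0, "rz": 0}, {"x": 0, "y": 0, "z": 0, "rx": 0, "ry": 0, "rz": 0}]}}

```text
clock: 7.72
tool_pos: [0.5477, -0.2146, 0.1013]
orientation: [180.0, -0.0, -180.0]
force: [0.4, -0.4, -2.4]
opening: 0.0567
gripper_force: 30.0
```

```bash
python3 - <<'E'
from h import *
s=cams.snapshot('side');t=cams.snapshot('top');cv2.imwrite('pics/s1.png',s);cv2.imwrite('pics/t1.png',t)
o=ctrl.get_obs();print(o['tool_pos'],o['orientation'],o['force'],o['opening'])
p=np.array(o['tool_pos']);n=[.5490,-.215]
# expected pixels in side view
print(w2px('side',[[*p[:2],p[2]+.03],[*n,.034],[*p[:2],p[2]-.042]]))
cv2.imwrite('pics/c2.png',np.hstack([crop(s,250,130,60,70,6),crop(t,300,150,70,70,6)]))
E
```

```text
[ 0.54798351 -0.21433956  0.10156915] [ 1.79992313e+02 -1.04930428e-02 -1.79950644e+02] [ 0.06946739 -0.20624962 -2.16848183] 0.05680433893748293
[[284.31613908 149.43034932]
 [282.74116466 172.66299882]
 [283.263939   166.9066024 ]]
```

View pics/c2.png

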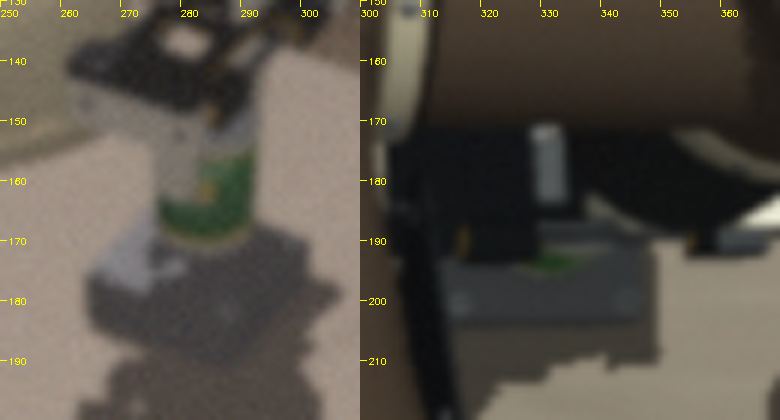

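{"name": "play_rows", "arguments": {"motion": [{"x": -0.04, "y": -0.03, "z": 0.4, "rx": 0, "ry": 0, "rz": 0}, {"x": 0, "y": 0, "z": 0.4, "rx": 0, "ry": 0, "rz": 0}, {"x": 0, "y": 0, "z": 0.12, "rx": 0, "ry": 0, "rz": 0}, {"x": 0, "y": 0, "z": 0.12, "rx": 0, "ry": 0, "rz": 0}, {"x": 0, "y": 0, "z": 0.12, "rx": 0, "ry": 0, "rz": 0}, {"x": 0, "y": 0, "z": 0, "rx": 0, "ry": 0, "rz": 0}]}}

```text
clock: 8.57
tool_pos: [0.5492, -0.2156, 0.0724]
orientation: [180.0, -0.0, -180.0]
force: [-0.5, -0.3, -2.0]
opening: 0.057
gripper_force: 30.0
```

{"name": "play_rows", "arguments": {"motion": [{"x": 0, "y": 0, "z": 0.12, "rx": 0, "ry": 0, "rz": 0}, {"x": 0, "y": 0, "z": 0.12, "rx": 0, "ry": 0, "rz": 0}, {"x": 0, "y": 0, "z": 0.12, "rx": 0, "ry": 0, "rz": 0}, {"x": 0, "y": 0, "z": 0, "rx": 0, "ry": 0, "rz": 0}]}}

```text
clock: 9.07
tool_pos: [0.5492, -0.2156, 0.0633]
orientation: [180.0, -0.0, -180.0]
force: [-0.7, -0.0, -2.9]
opening: 0.0563
gripper_force: 30.0
```

Going in freely. Lower until contact.

{"name": "play_rows", "arguments": {"motion": [{"x": 0, "y": 0, "z": 0.12, "rx": 0, "ry": 0, "rz": 0}, {"x": 0, "y": 0, "z": 0.12, "rx": 0, "ry": 0, "rz": 0}, {"x": 0, "y": 0, "z": 0.08, "rx": 0, "ry": 0, "rz": 0}, {"x": 0, "y": 0, "z": 0.06, "rx": 0, "ry": 0, "rz": 0}, {"x": 0, "y": 0, "z": 0, "rx": 0, "ry": 0, "rz": 0}]}}

```text
clock: 9.7
tool_pos: [0.5493, -0.2156, 0.0542]
orientation: [-180.0, 0.0, -180.0]
force: [0.1, 0.6, -1.3]
opening: 0.0566
gripper_force: 30.0
```

{"name": "play_rows", "arguments": {"motion": [{"x": 0, "y": 0, "z": 0.04, "rx": 0, "ry": 0, "rz": 0}, {"x": 0, "y": 0, "z": 0.04, "rx": 0, "ry": 0, "rz": 0}, {"x": 0, "y": 0, "z": 0, "rx": 0, "ry": 0, "rz": 0}]}}

```text
clock: 10.07
tool_pos: [0.5494, -0.2156, 0.0541]
orientation: [-180.0, 0.0, -179.9]
force: [-6.2, 3.3, 15.5]
opening: 0.0567
gripper_force: 30.0
```

{"name": "play_rows", "arguments": {"motion": [{"x": 0, "y": 0, "z": -0.05, "rx": 0, "ry": 0, "rz": 0}, {"x": 0, "y": 0, "z": 0, "rx": 0, "ry": 0, "rz": 0}, {"x": 0, "y": 0, "z": 0, "rx": 0, "ry": 0, "rz": 0}, {"x": 0, "y": 0, "z": 0, "rx": 0, "ry": 0, "rz": 0}, {"x": 0, "y": 0, "z": -0.4, "rx": 0, "ry": 0, "rz": 0}, {"x": 0, "y": 0, "z": -1, "rx": 0, "ry": 0, "rz": 0}, {"x": 0, "y": 0, "z": -1, "rx": 0, "ry": 0, "rz": 0}, {"x": 0, "y": 0, "z": -1, "rx": 0, "ry": 0, "rz": 0}, {"x": 0, "y": 0, "z": -1, "rx": 0, "ry": 0, "rz": 0}, {"x": 0, "y": 0, "z": -1, "rx": 0, "ry": 0, "rz": 0}, {"x": 0, "y": 0, "z": -0.4, "rx": 0, "ry": 0, "rz": 0}], "fingers": 1}}

```text
clock: 11.45
tool_pos: [0.55, -0.2157, 0.2005]
orientation: [-180.0, 0.2, -180.0]
force: [-0.0, -0.1, -1.0]
opening: 0.0879
gripper_force: 0.0
```

{"name": "play_rows", "arguments": {"motion": [{"x": 0.1, "y": 0.94, "z": 0, "rx": 0, "ry": 0, "rz": 0}, {"x": 0.1, "y": 0.94, "z": 0, "rx": 0, "ry": 0, "rz": 0}, {"x": 0.1, "y": 0.94, "z": 0, "rx": 0, "ry": 0, "rz": 0}, {"x": 0.1, "y": 0.94, "z": 0, "rx": 0, "ry": 0, "rz": 0}, {"x": 0.1, "y": 0.94, "z": 0, "rx": 0, "ry": 0, "rz": 0}, {"x": 0.1, "y": 0.94, "z": 0, "rx": 0, "ry": 0, "rz": 0}, {"x": 0.1, "y": 0.94, "z": 0, "rx": 0, "ry": 0, "rz": 0}, {"x": 0.1, "y": 0.94, "z": 0, "rx": 0, "ry": 0, "rz": 0}, {"x": 0.1, "y": 0.94, "z": 0, "rx": 0, "ry": 0, "rz": 0}, {"x": 0.1, "y": 0.94, "z": 0, "rx": 0, "ry": 0, "rz": 0}, {"x": 0.1, "y": 0.94, "z": 0, "rx": 0, "ry": 0, "rz": 0}, {"x": 0.1, "y": 0.94, "z": 0, "rx": 0, "ry": 0, "rz": 0}, {"x": 0.1, "y": 0.94, "z": 0, "rx": 0, "ry": 0, "rz": 0}, {"x": 0.1, "y": 0.94, "z": 0, "rx": 0, "ry": 0, "rz": 0}, {"x": 0.1, "y": 0.94, "z": 0, "rx": 0, "ry": 0, "rz": 0}, {"x": 0.1, "y": 0.94, "z": 0, "rx": 0, "ry": 0, "rz": 0}, {"x": 0.1, "y": 0.94, "z": 0, "rx": 0, "ry": 0, "rz": 0}, {"x": 0.1, "y": 0.94, "z": 0, "rx": 0, "ry": 0, "rz": 0}, {"x": 0.1, "y": 0.94, "z": 0, "rx": 0, "ry": 0, "rz": 0}, {"x": 0.1, "y": 0.94, "z": 0, "rx": 0, "ry": 0, "rz": 0}]}}

```text
clock: 13.95
tool_pos: [0.4989, 0.2555, 0.1981]
orientation: [-180.0, -0.0, -180.0]
force: [-0.3, 0.3, 0.2]
opening: 0.0879
gripper_force: 0.0
```

{"name": "play_rows", "arguments": {"motion": [{"x": 0, "y": 0, "z": 0, "rx": 0, "ry": 0, "rz": 0.84}, {"x": 0, "y": 0, "z": 0, "rx": 0, "ry": 0, "rz": 0.84}, {"x": 0, "y": 0, "z": 0, "rx": 0, "ry": 0, "rz": 0.84}, {"x": 0, "y": 0, "z": 0, "rx": 0, "ry": 0, "rz": 0.84}, {"x": 0, "y": 0, "z": 0, "rx": 0, "ry": -1, "rz": 0}, {"x": 0, "y": 0, "z": 0, "rx": 0, "ry": -1, "rz": 0}, {"x": 0, "y": 0, "z": 0, "rx": 0, "ry": -1, "rz": 0}, {"x": 0, "y": 0, "z": 0, "rx": 0, "ry": -1, "rz": 0}, {"x": 0, "y": 0, "z": 0, "rx": 0, "ry": -1, "rz": 0}, {"x": 0, "y": 0, "z": 0, "rx": 0, "ry": 0, "rz": 0}]}}

```text
clock: 15.2
tool_pos: [0.5112, 0.247, 0.2072]
orientation: [179.9, 18.0, 167.7]
force: [-0.5, 0.7, -0.2]
opening: 0.0881
gripper_force: 0.0
```

```bash
cat >> h.py <<'E'
def togo(P,rpy):
    o=ctrl.get_obs(); C=R.from_euler('xyz',o['orientation'],degrees=True); T=R.from_euler('xyz',rpy,degrees=True)
    print(o['clock'],o['tool_pos'],o['orientation'],'units now-frame',C.inv().apply(np.array(P)-o['tool_pos'])/.025,'target-frame',T.inv().apply(np.array(P)-o['tool_pos'])/.025,'turn',np.degrees((C.inv()*T).as_rotvec())/4)
E
python3 - <<'E'
from h import *
a=np.array([-.3326,.0798,.9397]);rim=np.array([.537,.2445,.07])
togo(rim+a*.123,[180,20,166.5])
s=cams.snapshot('side');t=cams.snapshot('top');cv2.imwrite('pics/s2.png',s);cv2.imwrite('pics/t2.png',t)
print(w2px('top',[.5490,-.2155,.084]),w2px('side',[.5490,-.2155,.084]),w2px('side',[rim+a*.076,rim+a*.123]))
r1=np.hstack([crop(s,170,200,66,74,6),crop(s,262,150,44,37,6),])if 0 else None
A=crop(s,165,190,70,80,6);B=crop(s,260,145,46,40,6);C=crop(t,305,165,46,40,6)
cv2.imwrite('pics/c3.png',np.hstack([A,np.vstack([B,C])]))
E
```

```text
15.2 [0.51115498 0.24695797 0.20718729] [179.93032066  18.03358116 167.7111378 ] units now-frame [0.88694556 0.15854414 0.62024523] target-frame [0.91072679 0.14549378 0.58815057] turn [ 0.11608326 -0.49176076  0.28597472]
[[333.5353901  183.50188529]] [[283.51621572 160.83620715]] [[209.68066878 236.77070999]
 [212.81589668 227.58811204]]
```

View pics/c3.png

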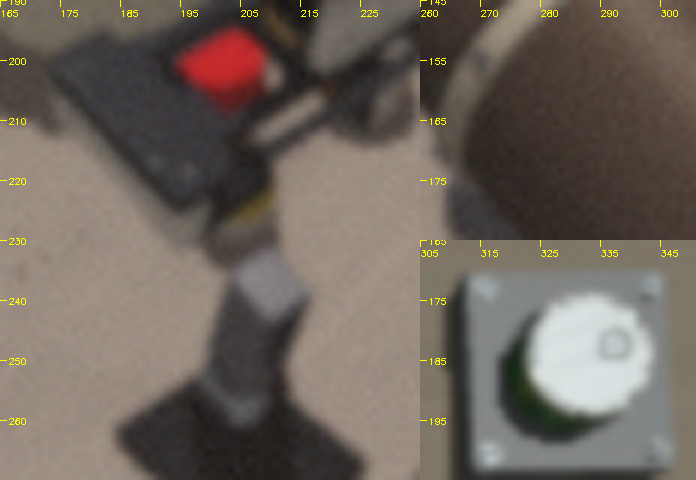

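The tin is home in the nest, with its lid at top px (332.9,183.6) and the ring at (337.1,181.9). The gauge's handle top, at side px (210,236.8), agrees with my estimate.

{"name": "play_rows", "arguments": {"motion": [{"x": 0, "y": 0, "z": 0, "rx": 0, "ry": 0, "rz": 0}, {"x": 0, "y": 0, "z": 0, "rx": 0, "ry": 0, "rz": 0}]}}

```text
clock: 15.55
tool_pos: [0.5115, 0.2468, 0.2068]
orientation: [180.0, 18.0, 167.7]
force: [0.7, -0.3, -0.7]
opening: 0.088
gripper_force: 0.0
```

```bash
python3 - <<'E'
from h import *
from scipy.optimize import least_squares
a=np.array([-.3326,.0798,.9397]);rim=np.array([.537,.2445,.07])
togo(rim+a*.123,[180,20,166.5])
r=least_squares(lambda q:np.r_[w2px('top',q)[0]-[157.2,198.1],w2px('side',q)[0]-[210.1,236.75]],rim+a*.076);print(r.x,r.fun,rim+a*.076)
print('spot',px2w('top',337.1,181.9,.084),'lid',px2w('top',332.9,183.6,.084))
E
```

```text
15.55 [0.51147303 0.24680356 0.20675868] [179.96798042  18.00269358 167.68738465] units now-frame [0.89444884 0.16201407 0.60004671] target-frame [0.91784254 0.14852933 0.56731601] turn [ 0.10465898 -0.49938731  0.28054606]
[0.51197327 0.25051223 0.1417535 ] [ 0.22907978  0.44888917 -0.49408757 -0.12105385] [0.5117224 0.2505648 0.1414172]
spot [ 0.5532032  -0.22557371  0.084     ] lid [ 0.54877199 -0.21373599  0.084     ]
```

{"name": "play_rows", "arguments": {"motion": [{"x": 0, "y": 0, "z": 0, "rx": 0.1, "ry": -0.5, "rz": 0.28}, {"x": 0, "y": 0, "z": 0, "rx": 0, "ry": 0, "rz": 0}, {"x": 0.45, "y": 0.07, "z": 0.28, "rx": 0, "ry": 0, "rz": 0}, {"x": 0.45, "y": 0.07, "z": 0.28, "rx": 0, "ry": 0, "rz": 0}, {"x": 0, "y": 0, "z": 0, "rx": 0, "ry": 0, "rz": 0}, {"x": 0, "y": 0, "z": 0, "rx": 0, "ry": 0, "rz": 0}]}}

```text
clock: 16.3
tool_pos: [0.5098, 0.2447, 0.1968]
orientation: [179.9, 17.7, 167.9]
force: [-0.3, 0.5, 0.7]
opening: 0.0877
gripper_force: 0.0
```

```bash
python3 - <<'E'
from h import *
a=np.array([-.3326,.0798,.9397]);rim=np.array([.537,.2445,.07])
togo(rim+a*.035,[180,20,166.5])
E
```

```text
16.3 [0.50983802 0.24470731 0.19682667] [179.93558177  17.70319857 167.88749809] units now-frame [0.58500253 0.22717214 3.75779323] target-frame [0.74054601 0.24550192 3.72909714] turn [ 0.12819064 -0.57435721  0.32796712]
```

```bash
python3 - <<'E'
from plant import ctrl
print(ctrl.get_obs()['joint_pos'])
E
```

```text
[  55.58746025    4.12469067  -36.16920138   23.33064005  -45.17961208
 -173.60019241]
```

{"name": "play_rows", "arguments": {"motion": [{"x": 0, "y": 0, "z": 0, "rx": 0, "ry": 0, "rz": -1}, {"x": 0, "y": 0, "z": 0, "rx": 0, "ry": 0, "rz": -1}, {"x": 0, "y": 0, "z": 0, "rx": 0, "ry": 0, "rz": -1}, {"x": 0, "y": 0, "z": 0, "rx": 0, "ry": 0, "rz": -1}, {"x": 0, "y": 0, "z": 0, "rx": 0, "ry": 0, "rz": -1}, {"x": 0, "y": 0, "z": 0, "rx": 0, "ry": 0, "rz": -1}, {"x": 0, "y": 0, "z": 0, "rx": 0, "ry": 0, "rz": -1}, {"x": 0, "y": 0, "z": 0, "rx": 0, "ry": 0, "rz": -1}, {"x": 0, "y": 0, "z": 0, "rx": 0, "ry": 0, "rz": -1}, {"x": 0, "y": 0, "z": 0, "rx": 0, "ry": 0, "rz": -1}, {"x": 0, "y": 0, "z": 0, "rx": 0, "ry": 0, "rz": -1}, {"x": 0, "y": 0, "z": 0, "rx": 0, "ry": 0, "rz": -1}, {"x": 0, "y": 0, "z": 0, "rx": 0, "ry": 0, "rz": -1}, {"x": 0, "y": 0, "z": 0, "rx": 0, "ry": 0, "rz": -1}, {"x": 0, "y": 0, "z": 0, "rx": 0, "ry": 0, "rz": -1}, {"x": 0, "y": 0, "z": 0, "rx": 0, "ry": 0, "rz": -1}, {"x": 0, "y": 0, "z": 0, "rx": 0, "ry": 0, "rz": -1}, {"x": 0, "y": 0, "z": 0, "rx": 0, "ry": 0, "rz": -1}, {"x": 0, "y": 0, "z": 0, "rx": 0, "ry": 0, "rz": -1}, {"x": 0, "y": 0, "z": 0, "rx": 0, "ry": 0, "rz": -1}]}}

```text
clock: 18.8
tool_pos: [0.51, 0.2447, 0.1972]
orientation: [-162.5, 3.1, -111.5]
force: [1.2, 0.4, -0.2]
opening: 0.0876
gripper_force: 0.0
```

```bash
python3 - <<'E'
from h import *
a=np.array([-.3326,.0798,.9397]);rim=np.array([.537,.2445,.07])
togo(rim+a*.123,[180,-20,-13.5]);print(ctrl.get_obs()['joint_pos'])
E
```

```text
18.8 [0.50999574 0.2447128  0.19715231] [-162.54249172    3.08197791 -111.51474888] units now-frame [-0.12824926  0.769112    0.25118103] target-frame [-0.75077164 -0.24364376  0.21920928] turn [  0.39704477   0.53382939 -24.640752  ]
[ 55.57396005   4.10248247 -36.15260046  23.33248705 -45.18289172
 -93.46746139]
```

{"name": "play_rows", "arguments": {"motion": [{"x": 0, "y": 0, "z": 0, "rx": 0.016, "ry": 0.021, "rz": -0.986}, {"x": 0, "y": 0, "z": 0, "rx": 0.016, "ry": 0.021, "rz": -0.986}, {"x": 0, "y": 0, "z": 0, "rx": 0.016, "ry": 0.021, "rz": -0.986}, {"x": 0, "y": 0, "z": 0, "rx": 0.016, "ry": 0.021, "rz": -0.986}, {"x": 0, "y": 0, "z": 0, "rx": 0.016, "ry": 0.021, "rz": -0.986}, {"x": 0, "y": 0, "z": 0, "rx": 0.016, "ry": 0.021, "rz": -0.986}, {"x": 0, "y": 0, "z": 0, "rx": 0.016, "ry": 0.021, "rz": -0.986}, {"x": 0, "y": 0, "z": 0, "rx": 0.016, "ry": 0.021, "rz": -0.986}, {"x": 0, "y": 0, "z": 0, "rx": 0.016, "ry": 0.021, "rz": -0.986}, {"x": 0, "y": 0, "z": 0, "rx": 0.016, "ry": 0.021, "rz": -0.986}, {"x": 0, "y": 0, "z": 0, "rx": 0.016, "ry": 0.021, "rz": -0.986}, {"x": 0, "y": 0, "z": 0, "rx": 0.016, "ry": 0.021, "rz": -0.986}, {"x": 0, "y": 0, "z": 0, "rx": 0.016, "ry": 0.021, "rz": -0.986}, {"x": 0, "y": 0, "z": 0, "rx": 0.016, "ry": 0.021, "rz": -0.986}, {"x": 0, "y": 0, "z": 0, "rx": 0.016, "ry": 0.021, "rz": -0.986}, {"x": 0, "y": 0, "z": 0, "rx": 0.016, "ry": 0.021, "rz": -0.986}, {"x": 0, "y": 0, "z": 0, "rx": 0.016, "ry": 0.021, "rz": -0.986}, {"x": 0, "y": 0, "z": 0, "rx": 0.016, "ry": 0.021, "rz": -0.986}, {"x": 0, "y": 0, "z": 0, "rx": 0.016, "ry": 0.021, "rz": -0.986}, {"x": 0, "y": 0, "z": 0, "rx": 0.016, "ry": 0.021, "rz": -0.986}]}}

```text
clock: 21.3
tool_pos: [0.51, 0.2448, 0.1971]
orientation: [-173.4, -18.4, -34.3]
force: [0.3, 0.4, 0.9]
opening: 0.0879
gripper_force: 0.0
```

{"name": "play_rows", "arguments": {"motion": [{"x": 0, "y": 0, "z": 0, "rx": 0.016, "ry": 0.021, "rz": -0.986}, {"x": 0, "y": 0, "z": 0, "rx": 0.016, "ry": 0.021, "rz": -0.986}, {"x": 0, "y": 0, "z": 0, "rx": 0.016, "ry": 0.021, "rz": -0.986}, {"x": 0, "y": 0, "z": 0, "rx": 0.016, "ry": 0.021, "rz": -0.986}, {"x": 0, "y": 0, "z": 0, "rx": 0.016, "ry": 0.021, "rz": -0.986}, {"x": -0.75, "y": -0.24, "z": 0.22, "rx": 0, "ry": 0, "rz": 0}, {"x": 0, "y": 0, "z": 0, "rx": 0, "ry": 0, "rz": 0}, {"x": 0, "y": 0, "z": 0, "rx": 0, "ry": 0, "rz": 0}]}}

```text
clock: 22.3
tool_pos: [0.4962, 0.2543, 0.1857]
orientation: [-179.9, -20.0, -13.6]
force: [-0.4, -0.4, -0.0]
opening: 0.0877
gripper_force: 0.0
```

```bash
python3 - <<'E'
from h import *
a=np.array([-.3326,.0798,.9397]);rim=np.array([.537,.2445,.07])
togo(rim+a*.035,[180,-20,-13.5]);print(ctrl.get_obs()['joint_pos'])
E
```

```text
22.3 [0.49623575 0.2543211  0.18571578] [-179.93954987  -19.98348311  -13.58496463] units now-frame [-6.01456354e-03  3.34916398e-03  3.52311691e+00] target-frame [-7.03091279e-03  1.40916361e-03  3.52311634e+00] turn [-0.0078505   0.00411869 -0.01996338]
[ 58.65570357   3.78653763 -40.47636495  28.47057667 -43.00458737
  -2.79327099]
```

{"name": "play_rows", "arguments": {"motion": [{"x": 0, "y": 0, "z": 0.7, "rx": 0, "ry": 0, "rz": 0}, {"x": 0, "y": 0, "z": 0.7, "rx": 0, "ry": 0, "rz": 0}, {"x": 0, "y": 0, "z": 0.7, "rx": 0, "ry": 0, "rz": 0}, {"x": 0, "y": 0, "z": 0.7, "rx": 0, "ry": 0, "rz": 0}, {"x": 0, "y": 0, "z": 0.7, "rx": 0, "ry": 0, "rz": 0}, {"x": 0, "y": 0, "z": 0, "rx": 0, "ry": 0, "rz": 0}]}}

```text
clock: 23.05
tool_pos: [0.5252, 0.246, 0.1023]
orientation: [179.9, -19.9, -13.6]
force: [-0.5, -0.4, -0.1]
opening: 0.0876
gripper_force: 0.0
```

{"name": "play_rows", "arguments": {"motion": [{"x": 0, "y": 0, "z": 0, "rx": 0, "ry": 0, "rz": 0}, {"x": 0, "y": 0, "z": 0, "rx": 0, "ry": 0, "rz": 0}, {"x": 0, "y": 0, "z": 0, "rx": 0, "ry": 0, "rz": 0}, {"x": 0, "y": 0, "z": 0, "rx": 0, "ry": 0, "rz": 0}, {"x": 0, "y": 0, "z": 0, "rx": 0, "ry": 0, "rz": 0}, {"x": 0, "y": 0, "z": 0, "rx": 0, "ry": 0, "rz": 0}, {"x": 0, "y": 0, "z": 0, "rx": 0, "ry": 0, "rz": 0}], "fingers": -1}}

```text
clock: 23.92
tool_pos: [0.525, 0.2472, 0.103]
orientation: [-180.0, -20.0, -13.6]
force: [-0.3, 0.2, -0.2]
opening: 0.0259
gripper_force: 30.0
```

{"name": "play_rows", "arguments": {"motion": [{"x": 0, "y": 0, "z": -0.3, "rx": 0, "ry": 0, "rz": 0}, {"x": 0, "y": 0, "z": -0.6, "rx": 0, "ry": 0, "rz": 0}, {"x": 0, "y": 0, "z": -0.8, "rx": 0, "ry": 0, "rz": 0}, {"x": 0, "y": 0, "z": -0.8, "rx": 0, "ry": 0, "rz": 0}, {"x": 0, "y": 0, "z": -0.8, "rx": 0, "ry": 0, "rz": 0}, {"x": 0, "y": 0, "z": -0.7, "rx": 0, "ry": 0, "rz": 0}, {"x": 0, "y": 0, "z": 0, "rx": 0, "ry": 0, "rz": 0}, {"x": 0, "y": 0, "z": 0, "rx": 0, "ry": -0.7, "rz": 0}, {"x": 0, "y": 0, "z": 0, "rx": 0, "ry": -0.8, "rz": 0}, {"x": 0, "y": 0, "z": 0, "rx": 0, "ry": -1, "rz": 0}, {"x": 0, "y": 0, "z": 0, "rx": 0, "ry": -1, "rz": 0}, {"x": 0, "y": 0, "z": 0, "rx": 0, "ry": -0.8, "rz": 0}, {"x": 0, "y": 0, "z": 0, "rx": 0, "ry": -0.7, "rz": 0}, {"x": 0, "y": 0, "z": -0.6, "rx": 0, "ry": 0, "rz": 0}, {"x": 0, "y": 0, "z": -0.8, "rx": 0, "ry": 0, "rz": 0}, {"x": 0, "y": 0, "z": 0, "rx": 0, "ry": 0, "rz": 0}, {"x": 0, "y": 0, "z": 0, "rx": 0, "ry": 0, "rz": 0}]}}

```text
clock: 26.05
tool_pos: [0.4913, 0.2549, 0.2317]
orientation: [-180.0, 0.0, -13.6]
force: [0.5, -0.2, -2.1]
opening: 0.0257
gripper_force: 30.0
```

```bash
python3 - <<'E'
from h import *
togo([.5535,-.2265,.23],[180,0,-13.6]);o=ctrl.get_obs();print(o['joint_pos'],o['opening'])
s=cams.snapshot('side');t=cams.snapshot('top');cv2.imwrite('pics/s3.png',s);cv2.imwrite('pics/t3.png',t)
p=o['tool_pos'];print(w2px('side',[p-[0,0,.091],p]))
cv2.imwrite('pics/c4.png',np.hstack([crop(s,150,160,90,100,6)]))
E
```

```text
26.05 [0.49129981 0.25491748 0.23167412] [-1.79972825e+02  3.08333619e-02 -1.35849066e+01] units now-frame [ 6.94156552 18.13358268  0.05462863] target-frame [ 6.94630716 18.13172549  0.06696488] turn [-0.00679279  0.00770924  0.00377152]
[ 4.76688147e+01  8.93648089e+00 -1.43464440e+01 -4.36611014e-02
 -6.67080838e+01  2.87635325e+01] 0.025738085445669055
[[215.17999674 241.07752619]
 [213.228289   214.77742607]]
```

View pics/c4.png

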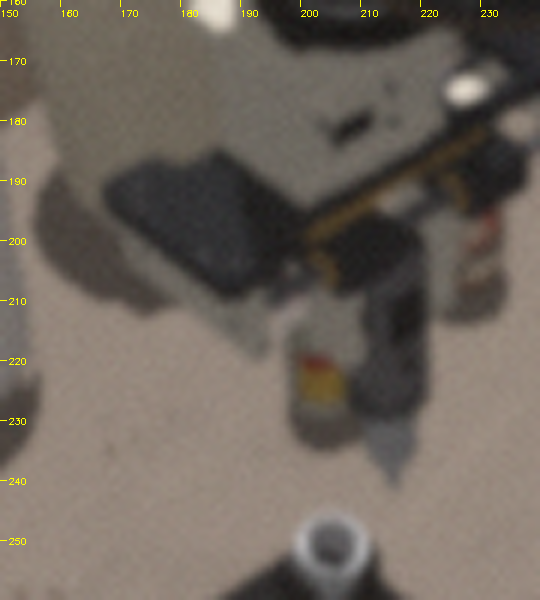

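The gauge is out and upright, with its tip at side px (215.1,240.9) against a predicted (215.2,241.1). Now over to the ring.

{"name": "play_rows", "arguments": {"motion": [{"x": 0.18, "y": 0.45, "z": 0, "rx": 0, "ry": 0, "rz": 0}, {"x": 0.35, "y": 0.92, "z": 0, "rx": 0, "ry": 0, "rz": 0}, {"x": 0.35, "y": 0.92, "z": 0, "rx": 0, "ry": 0, "rz": 0}, {"x": 0.35, "y": 0.92, "z": 0, "rx": 0, "ry": 0, "rz": 0}, {"x": 0.35, "y": 0.92, "z": 0, "rx": 0, "ry": 0, "rz": 0}, {"x": 0.35, "y": 0.92, "z": 0, "rx": 0, "ry": 0, "rz": 0}, {"x": 0.35, "y": 0.92, "z": 0, "rx": 0, "ry": 0, "rz": 0}, {"x": 0.35, "y": 0.92, "z": 0, "rx": 0, "ry": 0, "rz": 0}, {"x": 0.35, "y": 0.92, "z": 0, "rx": 0, "ry": 0, "rz": 0}, {"x": 0.35, "y": 0.92, "z": 0, "rx": 0, "ry": 0, "rz": 0}, {"x": 0.35, "y": 0.92, "z": 0, "rx": 0, "ry": 0, "rz": 0}, {"x": 0.35, "y": 0.92, "z": 0, "rx": 0, "ry": 0, "rz": 0}, {"x": 0.35, "y": 0.92, "z": 0, "rx": 0, "ry": 0, "rz": 0}, {"x": 0.35, "y": 0.92, "z": 0, "rx": 0, "ry": 0, "rz": 0}, {"x": 0.35, "y": 0.92, "z": 0, "rx": 0, "ry": 0, "rz": 0}, {"x": 0.35, "y": 0.92, "z": 0, "rx": 0, "ry": 0, "rz": 0}, {"x": 0.35, "y": 0.92, "z": 0, "rx": 0, "ry": 0, "rz": 0}, {"x": 0.35, "y": 0.92, "z": 0, "rx": 0, "ry": 0, "rz": 0}, {"x": 0.35, "y": 0.92, "z": 0, "rx": 0, "ry": 0, "rz": 0}, {"x": 0.35, "y": 0.92, "z": 0, "rx": 0, "ry": 0, "rz": 0}]}}

```text
clock: 28.65
tool_pos: [0.5519, -0.2221, 0.2313]
orientation: [-180.0, 0.1, -13.6]
force: [0.5, -0.3, -2.0]
opening: 0.0258
gripper_force: 30.0
```

{"name": "play_rows", "arguments": {"motion": [{"x": 0.1, "y": 0.2, "z": 0.6, "rx": 0, "ry": 0, "rz": 0}, {"x": 0, "y": 0, "z": 0.8, "rx": 0, "ry": 0, "rz": 0}, {"x": 0, "y": 0, "z": 0.4, "rx": 0, "ry": 0, "rz": 0}, {"x": 0, "y": 0, "z": 0, "rx": 0, "ry": 0, "rz": 0}, {"x": 0, "y": 0, "z": 0, "rx": 0, "ry": 0, "rz": 0}]}}

```text
clock: 29.28
tool_pos: [0.5541, -0.2261, 0.1873]
orientation: [-180.0, -0.0, -13.6]
force: [-0.1, 0.8, -0.1]
opening: 0.0257
gripper_force: 30.0
```

```bash
python3 - <<'E'
from h import *
togo([.5535,-.2265,.175],[180,0,-13.6]);o=ctrl.get_obs();print(o['force'])
s=cams.snapshot('side');t=cams.snapshot('top');cv2.imwrite('pics/s4.png',s);cv2.imwrite('pics/t4.png',t)
p=o['tool_pos'];print(w2px('side',[p-[0,0,.091],[.5535,-.2265,.084],[.5494,-.2156,.084]]),w2px('top',p-[0,0,.091]))
cv2.imwrite('pics/c5.png',np.hstack([crop(s,255,125,50,60,8),crop(t,310,150,45,60,8)]))
E
```

```text
29.275 [ 0.55411687 -0.2260572   0.18729644] [-1.79971328e+02 -2.01355401e-02 -1.35582042e+01] units now-frame [-0.02000782  0.02324926  0.49183906] target-frame [-0.01981818  0.02301759  0.49185763] turn [-0.00716986 -0.00503127  0.0104502 ]
[-0.07631306  0.75917564 -0.13254135]
[[283.87466738 155.87813882]
 [283.91762754 158.83228216]
 [283.42716732 160.78475819]] [[338.28505927 180.77354707]]
```

View pics/c5.png

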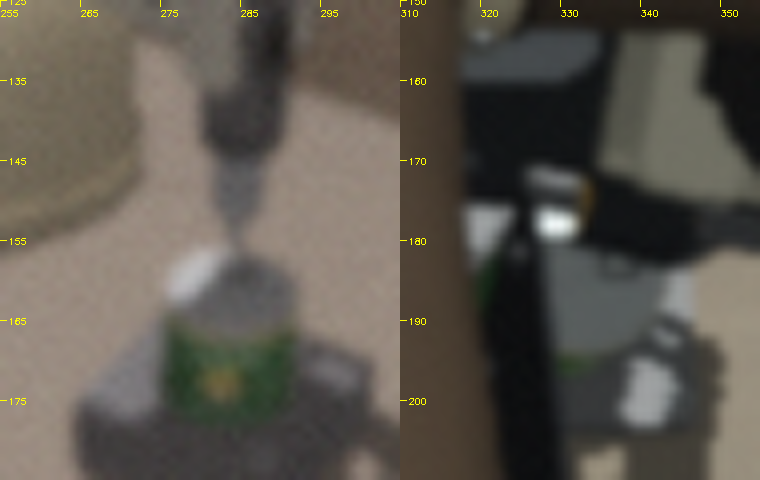

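```bash
cat > f.py <<'E'
from h import *
F=[];P=[]
for _ in range(16):
    cams.snapshot('top');o=ctrl.get_obs();F.append(o['force']);P.append(o['tool_pos'])
print(o['clock'],np.mean(F,0),np.std(F,0)/4,np.mean(P,0),np.std(P,0)/4,o['orientation'])
E
python3 f.py
```

```text
30.175 [-0.08773598 -0.05893984 -1.34654251] [0.17472709 0.1437096  0.13246606] [ 0.55381271 -0.22614343  0.18685768] [3.29404464e-05 9.85320175e-06 6.29717352e-05] [-1.79964029e+02  3.41966118e-02 -1.35879631e+01]
```

{"name": "play_rows", "arguments": {"motion": [{"x": -0.02, "y": 0.02, "z": 0.2, "rx": 0, "ry": 0, "rz": 0}, {"x": 0, "y": 0, "z": 0.2, "rx": 0, "ry": 0, "rz": 0}, {"x": 0, "y": 0, "z": 0.1, "rx": 0, "ry": 0, "rz": 0}, {"x": 0, "y": 0, "z": 0.1, "rx": 0, "ry": 0, "rz": 0}, {"x": 0, "y": 0, "z": 0, "rx": 0, "ry": 0, "rz": 0}]}}

```text
clock: 30.8
tool_pos: [0.553, -0.2265, 0.1716]
orientation: [-180.0, 0.0, -13.6]
force: [-1.0, 0.6, 0.3]
opening: 0.0262
gripper_force: 30.0
```

```bash
python3 f.py
```

```text
31.6 [-1.26993784  0.43431213  0.55751126] [0.16587961 0.103959   0.15515456] [ 0.55307766 -0.2265156   0.17172834] [8.21635341e-06 3.36532135e-06 1.24642170e-05] [-1.79963809e+02  3.47112510e-02 -1.35872153e+01]
```

{"name": "play_rows", "arguments": {"motion": [{"x": 0, "y": 0, "z": 0.04, "rx": 0, "ry": 0, "rz": 0}, {"x": 0, "y": 0, "z": 0.04, "rx": 0, "ry": 0, "rz": 0}, {"x": 0, "y": 0, "z": 0, "rx": 0, "ry": 0, "rz": 0}]}}

```text
clock: 31.98
tool_pos: [0.5531, -0.2265, 0.1696]
orientation: [-180.0, 0.0, -13.6]
force: [-1.4, -0.1, 1.4]
opening: 0.0261
gripper_force: 30.0
```

```bash
python3 f.py; python3 f.py; python3 - <<'E'
from h import *
s=cams.snapshot('side');t=cams.snapshot('top')
p=ctrl.get_obs()['tool_pos'];print(w2px('side',[[*p[:2],.084],[.5535,-.2265,.084]]),w2px('top',[*p[:2],.084]))
cv2.imwrite('pics/c6.png',np.hstack([crop(s,265,135,40,45,10),crop(t,322,170,32,45,10)]))
E
```

```text
32.775 [-1.2959706   0.03980029  0.90828232] [0.1446165  0.079605   0.10184325] [ 0.55312016 -0.22651842  0.16968591] [4.85399875e-06 2.35670937e-06 4.16859116e-06] [-1.79964773e+02  3.01796215e-02 -1.35845007e+01]
33.575 [-1.17804506  0.45461993  0.7219827 ] [0.10929157 0.12759116 0.1168602 ] [ 0.55312708 -0.22651294  0.16966975] [3.63156860e-06 1.99314703e-06 3.41786817e-06] [-1.79963136e+02  3.01202738e-02 -1.35886369e+01]
[[284.01305344 158.86770487]
 [283.91762754 158.83228216]] [[337.43459972 181.92005142]]
```

View pics/c6.png

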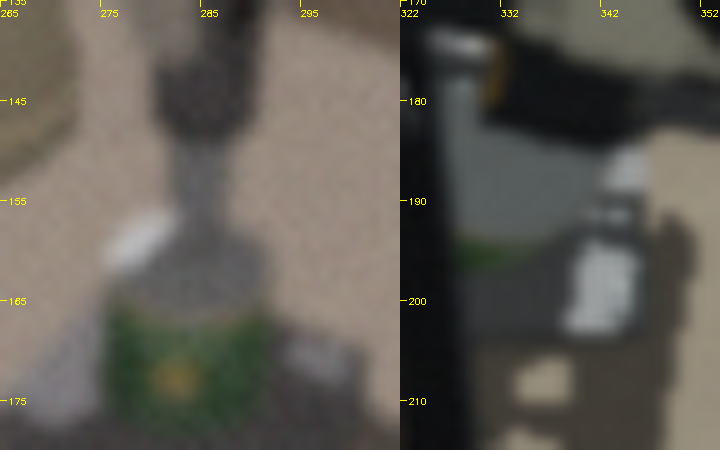

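{"name": "play_rows", "arguments": {"motion": [{"x": 0, "y": 0, "z": 0.02, "rx": 0, "ry": 0, "rz": 0}, {"x": 0, "y": 0, "z": 0, "rx": 0, "ry": 0, "rz": 0}, {"x": 0, "y": 0, "z": 0, "rx": 0, "ry": 0, "rz": 0}]}}

```text
clock: 34.05
tool_pos: [0.5531, -0.2265, 0.1692]
orientation: [-180.0, 0.0, -13.6]
force: [-1.9, -0.1, 0.5]
opening: 0.0259
gripper_force: 30.0
```

```bash
python3 f.py; python3 -c "
from plant import workorder
print(workorder.close_job())"
```

```text
34.85 [-1.21952985  0.1276044   1.028427  ] [0.09010905 0.14531919 0.14538082] [ 0.55312431 -0.22651188  0.16917352] [4.24023440e-06 2.21991259e-06 3.28538328e-06] [-1.79963309e+02  2.75785886e-02 -1.35859593e+01]
the job is handed in; nothing more can be done
None
```

I handed the job in at 34.9 s of the 64 s: the tin is home in the nest and released, and the gripper is still holding the gauge upright, its tip about 1 mm from the ring's centre by calculation (the gripper hid it in the last picture) and the stem about 6 mm in by force and height; I don't have the verdict.

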